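Index the rotary drill jig to its last hole

ROBOT

A 6-joint arm with a two-finger parallel gripper is mounted at the origin on a cart in front of the work surface, level with it; the furniture and walls round the work are solid. World frame = base frame: x ahead of the robot, y to its left, z up, the work surface at z = 0. Lengths are in m, angles in rad, forces in N, time in s.
With the tool pointing down it reaches from about 0.35 to 0.875 m from the base axis. Payload 4.2 kg.
Tool frame: the origin (TCP) lies at the very end of the fingers, on their centre line; the grasp point (between the pads) lies 19 mm behind it; z points along the fingers, y is the line along which they close (so a half turn about z gives the same grasp; the last joint's range is limited). The gripper opens to 85 mm and grips with 20 to 120 N. Pads are 22 mm wide; open, the fingers measure 114 mm over their backs; the gripper's body (76 mm by 85 mm) begins 54 mm behind the grasp point. The pads swing forward as they close: fully open they stand 13 mm farther back than shut.
Start: joints at [-0.997, 0.385, 0.008, 0, -1.194, -0.259], TCP at [0.194, -0.594, 0.231] pointing down, gripper open.
Joint ranges: [-3.14, 3.14], [-1.21, 2.06], [-1.07, 1.41], [-3.16, 2.05], [-2.99, -0.16], [-3.1, 3.1]. Speed limits (rad/s): [2.79, 2.79, 3.14, 3.14, 3.14, 3.14].

INTERFACE

Orientations are given as a 3x3 rotation matrix whose columns are the frame's x, y, z axes.
In Python, from workcell import ctrl gives the robot as it stands.
- The arm moves only by the tool step_arm, never from a script. Its argument "deltas" is text: rows parted by semicolons, each of 5 numbers parted by spaces: the gripper command: -1 is shut, 1 is fully open, values between are in proportion, then the shift along the tool's x, y, z in cm, then the turn about the tool's z in rad. In form: jaw x y z spin; .... A call has exactly 8 rows; each row shifts and turns the commanded pose from where the row before left it, along the tool's axes as they then stand; what a row does not reach is not made up. A row lasts 1/10 s, in which the tool goes at most 50 mm and 8.59 degrees, less where a joint would pass 70% of its speed; a pose out of reach is approached as far as the arm can. A call is refused whole if a number of a shift passes 5 or a number of a turn 0.15, either way. A call with a gripper value outside its range is refused whole. The fingers move at their own pace and stop on an object; the grip force is fixed at half the most. Time passes only in rows, so rows that do not move let the fingers close, or fill a call up. It gives the time, the measured TCP pose, the force, the opening and the grip force at its end, in the units of the state.
- ctrl.read_state(): the state, without advancing time (a new reading comes with each control period).
- ctrl.get_image(name): name is "scene" or "top" or "wrist"; returns the picture (400x640x3 uint8, blue, green, red); there is no depth.
- ctrl.camera_params(name): a dict with "intrinsics" (3x3 intrinsics, pixels), "D" ([k1, k2, p1, p2, k3] as OpenCV has them; the pictures are not rectified), "camera_from_world" (4x4, takes a point from world to camera coordinates). Camera axes: x right, y up, looking along -z (the intrinsics and any distortion apply to the point x, -y, -z); pixel columns grow to the right and rows downward; lengths in m; the calibration is good to about 2 mm. A picture is of the moment at which its call begins: read the wrist's pose just before it. camera_params takes no time and is no camera call; for the wrist camera it gives the pose at the moment of the call.
- ctrl.job_done(): hands the job in; it is judged then, once.
The state is a dict: "t": time; "qpos": joint angles; "qvel": joint speeds; "effort": joint torques, N m; "tool_pos": TCP position; "eef_rot": TCP orientation; "wrist_force": force on the tool from outside, world axes, zero at the start; "torque": the same for the moment, N m; "opening": finger opening in m; "grip_force": force on a finger pad.
Only numpy, scipy, OpenCV 4.12 (cv2) and the standard library are available. Lean on these libraries where they do the work, as an engineer would, in place of code of your own. Each camera call takes 0.05 s, during which the arm holds its last target. There are 200 camera calls.

TASK

The rotary drill jig is out of index: its plunger knob has been left parked, pulled up in its rest notch. Draw the knob up clear of that notch, give it a quarter turn and let it down, and bring the table round by its upright handle until the sprung pin snaps fully home in the red-marked notch of the rim, so that the undrilled red spot on the flange stands locked under the drill bush. Feel for the notches and do not strain the pin: never twist the knob before it is clear or drive the table on against a seated pin, and leave the tools round the jig where they lie.

Things in the scene. Friction and masses are not known exactly. Their poses are not given: they have to be found in the camera images.
- jig: Rotary drill jig, fixed: 275 x 275 x 12 mm aluminium plate with a blue-grey pedestal and a turning steel table. Origin: on the table's spindle axis, at the work surface's height; x away from the robot at yaw 0, y left, z up. On the table: faceplate of radius 84 mm, top 58 mm up; flange of radius 58 mm, top 70 mm up, with three drilled holes and one red undrilled spot; centre stud up to 95 mm.
- rim_under_pin (a point): Point fixed on the jig, straight under the plunger, at the top of the table's steel rim (50 mm up, 91 mm from the spindle to the jig's -y). The rim (radius 100 mm) has four open notches 9.6 mm wide, 90 degrees apart; one has a red dab beside it. The table stays where it is left; turning it takes about 2 N at the handle, 5 to 10 N while the pin rides on the rim; a pin in a notch locks it.
- crown_top (a point): Centre of the top of the plunger's fixed slotted barrel (98 mm up, 13 mm radius). Two deep slots run along the jig's x, two rest notches 3 mm deep along its y. Parked, the cross pin lies in the rest notches; raised clear, turned a quarter either way over the deep slots (within 8 degrees) and let go, it drops. The bracket's post, 72 mm high, stands behind it.
- plunger (a joint): Lift of the plunger in m, 0 parked: -0.012 home in a rim notch, -0.005 riding on the rim, 0.003 just clear of the rest notches, 0.007 end of travel; readings at rest may be up to 1 mm lower. To unpark, lift it by 4 to 6 mm (5 is good), then turn. Spring and weight push it down with 7 N home, 11 N parked, 13 N at the top. It drops by itself when let go over a slot or notch.
- index_pin: The plunger: steel pin 8 mm thick with a round nose, a cross pin through it and the knob on top, all one piece. Origin: the pin's lower tip, on the plunger axis; 43 mm up when home, 50 riding on the rim, 55 parked. Its x axis lies along the cross pin (a half turn is the same). Over 40 N between it and the crown or a notch strains it; slow moves (20 mm/s) that stop at 12 N on the tool stay below.
- knob_grip (a point): Middle of the black fluted plunger knob, round, 30 mm across, 26 mm high (13 mm below to 13 mm above this point), turning about the vertical. 126 mm above the work surface when parked, 121 mm riding on the rim, 114 mm home. Under it is only the barrel, 98 mm high. The knob is held on its axis: it moves only up and down and round.
- handle_grip (a point): Middle of the table's upright black handle: round grip 21 mm thick, 74 to 123 mm up (this point 98 mm), 72 mm from the spindle, only roughly placed: the red notch is under the pin with the handle on the jig's -x side, up to 12 degrees off it either way (unknown, to be felt). It starts 20 to 70 degrees towards the jig's +y: turn counter-clockwise; no other notch passes the pin on this way.
- drill_bush (a point): Top of the steel drill bush, 101 mm up, 45 mm from the spindle, at the end of a 26 mm wide arm that comes from a column 128 mm from the spindle, 20 degrees left of the jig's +x. Fixed; keep the gripper clear of it.
- tape_measure: Bystander: yellow tape measure, 36 x 78 x 64 mm, lying on the right of the jig (jig's -y side). Origin: centre of its underside.
- masking_tape: Bystander: roll of masking tape lying flat, 104 mm across, 25 mm high, on the left of the jig. Origin: centre of its underside.
- screwdriver_red: Bystander: red screwdriver, 195 mm long, 27 mm high, lying in front of the jig on the right. Origin: under its middle, on the surface.
Things that resemble listed ones, but are neither listed nor needed, are in the scene too. What is meant by the index_pin is not purple, and is the larger of those in its own colour.

How it is judged:
At the end, for the whole second after the job is handed in: The plunger is fully home in the red-marked rim notch (lift below -10 mm; -12 mm is home) with the handle in front of the spindle (within 28 mm sideways of the jig's -x line), and stays so with the robot clear (value of joint plunger below -0.01 m and x of handle_grip in the frame of jig below -0.06 m and y of handle_grip in the frame of jig between -0.028 and 0.028 m); the robot touches nothing.
It fails at once if the index pin is strained: more than 40 N between it and the crown or a rim notch (contact force between index_pin and jig above 40 N).
It fails at once if a bystander (tape measure, masking tape, screwdriver) is shoved more than 15 mm (distance of any of tape_measure, masking_tape, screwdriver_red from where it was at the start of the episode above 0.015 m).
It also fails if it takes over 43 s, if anything falls off the work surface, if the arm or the gripper's body presses on something with over 40 N, if the wrist force passes 120 N, or if a joint passes its speed limit or range.

## Working session

There is one attempt and no reset: what is moved stays moved. The work goes in short steps, Python scripts to look and compute and a tool call to move; the robot and the scene stay as the last step left them, time stands still between calls to the robot, and variables do not carry over. Pictures are saved under pics/ and viewed, at most 10 in all, crops included, and the job is handed in when it is done.

Besides the shell and the picture viewer there is one more tool, called after "Request:" as a command line: name --argument value ..., lists and objects as JSON in quotes. step_arm: Moves the arm, as the interface text tells. Its arguments: {"type":"object","properties":{"deltas":{"type":"string"}},"required":["deltas"]}

```bash
mkdir -p pics
python3 - <<'E'
from workcell import ctrl
import cv2,numpy as np
for n in("scene","top"):
    im=ctrl.get_image(n);cv2.imwrite(f"pics/{n}0.png",im)
    p=ctrl.camera_params(n);print(n,np.round(p["intrinsics"],1).tolist(),p["D"],np.round(p["camera_from_world"],3).tolist())
s=ctrl.read_state();print({k:np.round(v,3).tolist() for k,v in s.items()})
E
```

```text
scene [[430.7, 0.0, 317.3], [0.0, 430.7, 198.9], [0.0, 0.0, 1.0]] [-0.00110393  0.          0.          0.          0.        ] [[0.789, -0.614, 0.025, -0.427], [0.222, 0.322, 0.921, -0.219], [-0.574, -0.72, 0.39, -0.632], [0.0, 0.0, 0.0, 1.0]]
top [[381.6, 0.0, 318.0], [0.0, 381.6, 198.5], [0.0, 0.0, 1.0]] [0.00276461 0.         0.         0.         0.        ] [[0.007, -1.0, 0.028, -0.0], [0.998, 0.009, 0.06, -0.545], [-0.06, 0.027, 0.998, -0.994], [0.0, 0.0, 0.0, 1.0]]
{'t': 0.1, 'qpos': [-0.997, 0.385, 0.007, -0.0, -1.194, -0.259], 'qvel': [0.001, -0.002, 0.004, 0.001, 0.0, 0.0], 'effort': [-0.0, -39.332, 18.893, 4.198, -0.003, 0.0], 'tool_pos': [0.193, -0.594, 0.23], 'eef_rot': [[-0.951, -0.309, -0.001], [-0.309, 0.951, 0.002], [0.0, 0.002, -1.0]], 'wrist_force': [0.06, -0.231, 0.36], 'torque': [-0.048, 0.01, -0.043], 'grip_force': 0.0, 'opening': 0.086}
```

View pics/top0.png

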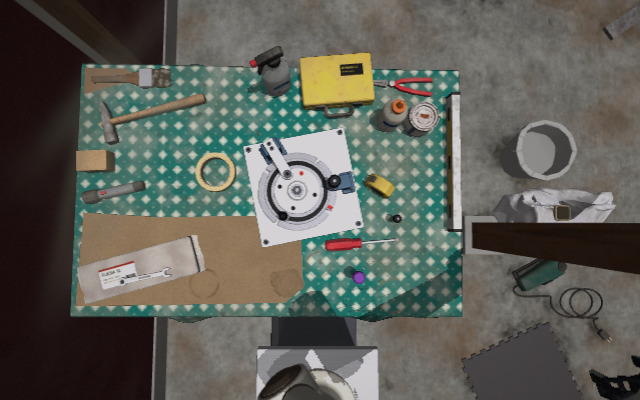

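View pics/scene0.png

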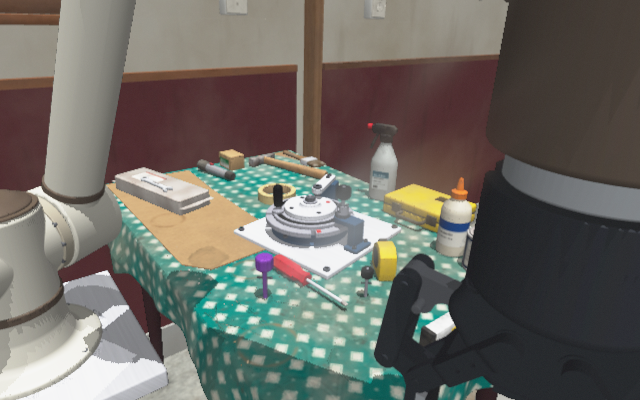

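The top view shows three knobs that could be taken for the plunger: the jig's black knob at (334,182), a small black loose plunger at (397,218) and a purple one at (359,277). I choose the jig's. The handle is at about (283,216) and the red dab at about (330,208). Next is one close crop to check this.

Run:
```python
import cv2
im=cv2.imread("pics/top0.png")[120:255,235:410]
cv2.imwrite("pics/c1.png",cv2.resize(im,None,fx=4.4,fy=4.4,interpolation=cv2.INTER_CUBIC))
```

```text
(no output)
```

View pics/c1.png

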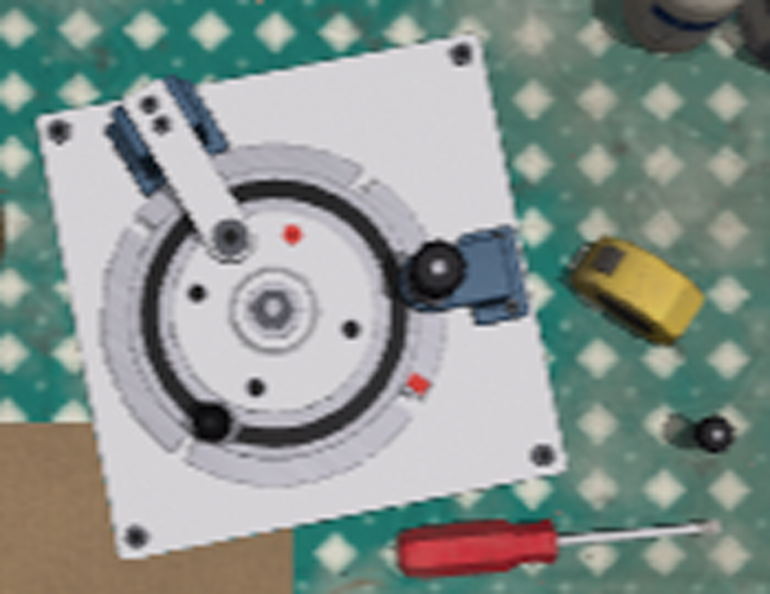

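The crop confirms it: the jig knob is at (437,265) with the bracket's post on its right, and the handle is at (212,415). The red dab is at (418,384) with its notch beside it at about (410,400), and the stud is at (273,308). Plate corners are at (38,115), (475,35), (568,467) and (120,558).

```bash
cat > h.py <<'E'
from workcell import ctrl
import cv2,numpy as np
def ray(cam,px,z,p=None):
    p=p or ctrl.camera_params(cam);T=np.array(p["camera_from_world"])
    u=cv2.undistortPoints(np.array([[px]],float),np.array(p["intrinsics"]),np.array(p["D"],float))[0,0]
    R,t=T[:3,:3],T[:3,3];o=-R.T@t;d=R.T@np.array([u[0],-u[1],-1]);return o+d*(z-o[2])/d[2]
E
python3 - <<'E'
from h import *
f=lambda x,y,z:ray("top",(235+x/4.4-.4,120+y/4.4-.4),z)
c=[f(*q,.012) for q in((38,115),(475,35),(568,467),(120,558))]
for i in range(4):
    d=c[(i+1)%4]-c[i];print("side",np.linalg.norm(d).round(4),np.degrees(np.arctan2(d[1],d[0])).round(1))
b=[f(*q,.016) for q in((60,130),(461,54),(543,455),(136,537))]
for i in range(4):
    d=b[(i+1)%4]-b[i];print("bolt",np.linalg.norm(d).round(4),np.degrees(np.arctan2(d[1],d[0])).round(1))
P=dict(c=np.mean(c,0),b=np.mean(b,0),stud=f(273,308,.095),knob=f(437,267,.139),handle=f(212,418,.123),notch=f(408,402,.05),bush=f(231,236,.101),red=f(418,384,.05),redspot=f(291,234,.07))
for y in (10,10.5,11):
  yaw=np.radians(y);R=np.array([[np.cos(yaw),-np.sin(yaw)],[np.sin(yaw),np.cos(yaw)]])
  o=P["stud"][:2]
  for k,v in P.items():
    q=R.T@(v[:2]-o);print(k,v.round(4),"jig",q.round(4),np.hypot(*q).round(4),np.degrees(np.arctan2(q[1],q[0])).round(1))
E
```

```text
side 0.2704 -78.7
side 0.2696 -167.8
side 0.2744 101.8
side 0.272 11.4
bolt 0.2474 -78.4
bolt 0.2486 -168.3
bolt 0.2484 101.7
bolt 0.2491 11.5
c [0.5783 0.0442 0.012 ] jig [ 0.014  -0.0172] 0.0221 -50.8
b [0.5776 0.0444 0.016 ] jig [ 0.0134 -0.0169] 0.0215 -51.6
stud [0.5615 0.0587 0.095 ] jig [0. 0.] 0.0 0.0
knob [ 0.5805 -0.0293  0.139 ] jig [ 0.0034 -0.0899] 0.09 -87.8
handle [0.4998 0.0899 0.123 ] jig [-0.0554  0.0414] 0.0691 143.2
notch [ 0.5112 -0.0189  0.05  ] jig [-0.063  -0.0677] 0.0925 -133.0
bush [0.6007 0.0821 0.101 ] jig [0.0426 0.0163] 0.0456 20.9
red [ 0.5217 -0.0247  0.05  ] jig [-0.0537 -0.0752] 0.0924 -125.5
redspot [0.6061 0.0496 0.07  ] jig [ 0.0423 -0.0167] 0.0455 -21.5
c [0.5783 0.0442 0.012 ] jig [ 0.0139 -0.0173] 0.0221 -51.3
b [0.5776 0.0444 0.016 ] jig [ 0.0132 -0.017 ] 0.0215 -52.1
stud [0.5615 0.0587 0.095 ] jig [0. 0.] 0.0 0.0
knob [ 0.5805 -0.0293  0.139 ] jig [ 0.0026 -0.09  ] 0.09 -88.3
handle [0.4998 0.0899 0.123 ] jig [-0.055   0.0419] 0.0691 142.7
notch [ 0.5112 -0.0189  0.05  ] jig [-0.0636 -0.0671] 0.0925 -133.5
bush [0.6007 0.0821 0.101 ] jig [0.0428 0.0159] 0.0456 20.4
red [ 0.5217 -0.0247  0.05  ] jig [-0.0543 -0.0747] 0.0924 -126.0
redspot [0.6061 0.0496 0.07  ] jig [ 0.0422 -0.0171] 0.0455 -22.0
c [0.5783 0.0442 0.012 ] jig [ 0.0137 -0.0174] 0.0221 -51.8
b [0.5776 0.0444 0.016 ] jig [ 0.0131 -0.0171] 0.0215 -52.6
stud [0.5615 0.0587 0.095 ] jig [0. 0.] 0.0 0.0
knob [ 0.5805 -0.0293  0.139 ] jig [ 0.0019 -0.09  ] 0.09 -88.8
handle [0.4998 0.0899 0.123 ] jig [-0.0546  0.0424] 0.0691 142.2
notch [ 0.5112 -0.0189  0.05  ] jig [-0.0642 -0.0666] 0.0925 -134.0
bush [0.6007 0.0821 0.101 ] jig [0.0429 0.0155] 0.0456 19.9
red [ 0.5217 -0.0247  0.05  ] jig [-0.055  -0.0742] 0.0924 -126.5
redspot [0.6061 0.0496 0.07  ] jig [ 0.042  -0.0174] 0.0455 -22.5
```

Pin choice confirmed. The points agree: jig yaw is about 11.7°, the spindle is at (0.5615, 0.0587) and the knob is 90 mm from it. The red notch needs about 45° counter-clockwise, which leaves the handle about 6° past -x. Now I plan the approach to the knob.

```bash
cat >> h.py <<'E'
def rows(dest,yaw,n,jaw):
    """straight line to dest (world TCP), tool-y world angle to yaw (deg), tool pointing down"""
    s=ctrl.read_state();p=s["tool_pos"];R=s["eef_rot"]
    a=np.arctan2(R[1][1],R[0][1]);da=(np.radians(yaw)-a+np.pi)%(2*np.pi)-np.pi
    d=(np.array(dest)-p)/n*100;out=[]
    for i in range(n):
        t=a+da*i/n;x=np.array([-np.sin(t),np.cos(t),0]);y=np.array([np.cos(t),np.sin(t),0])
        x=np.cross(y,[0,0,-1])
        out.append(f"{jaw} {d@x:.2f} {d@y:.2f} {-d[2]:.2f} {-da/n:.3f}")
    for k in range(0,n,8):print("; ".join(out[k:k+8]))
def st():
    s=ctrl.read_state();R=s["eef_rot"]
    print("t",round(float(s["t"]),2),"p",np.round(s["tool_pos"],4),"yaw",np.degrees(np.arctan2(R[1][1],R[0][1])).round(1),"F",np.round(s["wrist_force"],1),"T",np.round(s["torque"],2),"op",round(float(s["opening"]),4),"g",round(float(s["grip_force"]),1))
E
python3 -c "
from h import *
rows([.5803,-.030,.225],180,16,1)"
```

```text
1 -3.39 2.60 0.03 -0.079; 1 -3.58 2.33 0.03 -0.079; 1 -3.76 2.04 0.03 -0.079; 1 -3.90 1.74 0.03 -0.079; 1 -4.03 1.43 0.03 -0.079; 1 -4.13 1.11 0.03 -0.079; 1 -4.20 0.78 0.03 -0.079; 1 -4.25 0.45 0.03 -0.079
1 -4.27 0.11 0.03 -0.079; 1 -4.27 -0.22 0.03 -0.079; 1 -4.24 -0.56 0.03 -0.079; 1 -4.18 -0.89 0.03 -0.079; 1 -4.10 -1.21 0.03 -0.079; 1 -3.99 -1.53 0.03 -0.079; 1 -3.86 -1.84 0.03 -0.079; 1 -3.70 -2.13 0.03 -0.079
```

Request:
step_arm --deltas "1 -3.39 2.60 0.03 -0.079; 1 -3.58 2.33 0.03 -0.079; 1 -3.76 2.04 0.03 -0.079; 1 -3.90 1.74 0.03 -0.079; 1 -4.03 1.43 0.03 -0.079; 1 -4.13 1.11 0.03 -0.079; 1 -4.20 0.78 0.03 -0.079; 1 -4.25 0.45 0.03 -0.079"

```text
t: 0.9
tool_pos: [0.3869, -0.3103, 0.2287]
eef_rot: [[-0.582, -0.813, -0.0], [-0.813, 0.582, 0.0], [-0.0, 0.001, -1.0]]
wrist_force: [0.5, -0.7, 0.1]
opening: 0.0854
grip_force: 0.0
```

Request:
step_arm --deltas "1 -4.27 0.11 0.03 -0.079; 1 -4.27 -0.22 0.03 -0.079; 1 -4.24 -0.56 0.03 -0.079; 1 -4.18 -0.89 0.03 -0.079; 1 -4.10 -1.21 0.03 -0.079; 1 -3.99 -1.53 0.03 -0.079; 1 -3.86 -1.84 0.03 -0.079; 1 -3.70 -2.13 0.03 -0.079"

```text
t: 1.7
tool_pos: [0.5788, -0.0273, 0.2261]
eef_rot: [[0.011, -1.0, -0.001], [-1.0, -0.011, -0.0], [0.0, 0.001, -1.0]]
wrist_force: [0.6, -1.6, 0.3]
opening: 0.0854
grip_force: 0.0
```

Run:
```python
from h import *
import json
st();p=ctrl.camera_params("wrist");im=ctrl.get_image("wrist");cv2.imwrite("pics/w1.png",im)
json.dump({k:np.array(v).tolist() for k,v in p.items()},open("w1.json","w"));st()
```

```text
t 1.7 p [ 0.5788 -0.0273  0.2261] yaw -179.3 F [ 0.6 -1.6  0.3] T [-0.06 -0.15  0.02] op 0.0854 g 0.0
t 1.75 p [ 0.5825 -0.0232  0.2255] yaw -179.0 F [3.8 1.7 1.4] T [ 0.14 -0.49  0.04] op 0.0853 g 0.0
```

View pics/w1.png

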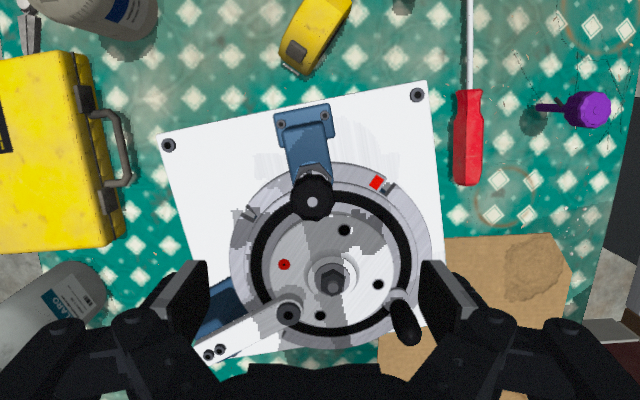

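The wrist view shows the jig knob's top at about (312,198), the stud at (331,281), bolts at (168,145) and (417,95), and the red notch at (389,188). The handle's top is at about (398,298).

Run:
```python
from h import *
import json
p=json.load(open("w1.json"))
print(np.round(p["camera_from_world"],3).tolist())
for n,px,z in(("knobtop",(312,201),.139),("stud",(331,278),.095),("b1",(168,145),.016),("b2",(417,95),.016),("notch",(389,188),.05),("bush",(288,313),.101)):
    print(n,ray("",px,z,p).round(4))
st();rows([.5803,-.030,.120],180,8,1)
```

```text
[[-1.0, -0.011, -0.0, 0.578], [0.011, -0.961, -0.275, 0.002], [0.003, -0.275, 0.961, -0.383], [0.0, 0.0, 0.0, 1.0]]
knobtop [ 0.579  -0.0328  0.139 ]
stud [0.5623 0.0473 0.095 ]
b1 [ 0.7231 -0.0545  0.016 ]
b2 [ 0.4799 -0.1046  0.016 ]
notch [ 0.5086 -0.021   0.05  ]
bush [0.5988 0.0782 0.101 ]
t 1.75 p [ 0.5825 -0.0232  0.2255] yaw -179.0 F [3.8 1.7 1.4] T [ 0.14 -0.49  0.04] op 0.0853 g 0.0
1 0.08 0.03 1.32 0.002; 1 0.08 0.03 1.32 0.002; 1 0.08 0.03 1.32 0.002; 1 0.08 0.03 1.32 0.002; 1 0.08 0.03 1.32 0.002; 1 0.08 0.03 1.32 0.002; 1 0.08 0.03 1.32 0.002; 1 0.08 0.03 1.32 0.002
```

Request:
step_arm --deltas "1 0 0 1 0; 1 0 0 1 0; 1 0 0 1 0; 1 0 0 1 0; 1 0 0 1 0; 1 0 0 1 0; 1 0 0 0.5 0; 1 0 0 0 0"

```text
t: 2.55
tool_pos: [0.5778, -0.0292, 0.1605]
eef_rot: [[0.008, -1.0, -0.002], [-1.0, -0.008, -0.0], [0.0, 0.002, -1.0]]
wrist_force: [-0.1, 1.0, 0.1]
opening: 0.0852
grip_force: 0.0
```

Run:
```python
from h import *
import json
st();p=ctrl.camera_params("wrist");im=ctrl.get_image("wrist");cv2.imwrite("pics/w2.png",im)
json.dump({k:np.array(v).tolist() for k,v in p.items()},open("w2.json","w"));st()
```

```text
t 2.55 p [ 0.5778 -0.0292  0.1605] yaw -179.6 F [-0.1  1.   0.1] T [-0.02 -0.05  0.02] op 0.0852 g 0.0
t 2.6 p [ 0.5783 -0.0291  0.1613] yaw -179.5 F [ 0.6 -0.5  0.2] T [-0.01 -0.   -0.02] op 0.0852 g 0.0
```

View pics/w2.png

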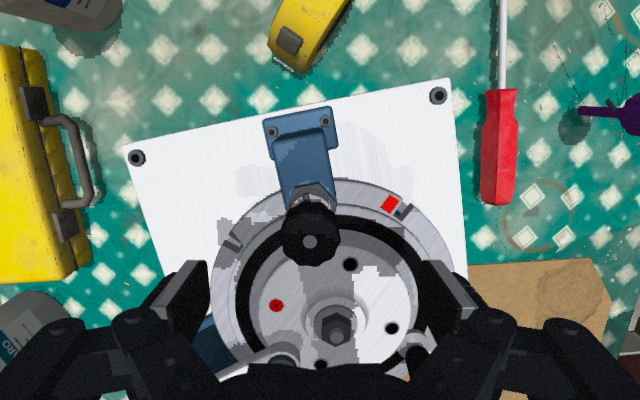

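In this view the knob's top centre is at (310,241) with its edges at x 281 and 340, and the bolts are at (136,158) and (438,96). The jig lies between the open pads.

Run:
```python
from h import *
import json
p=json.load(open("w2.json"))
for n,px,z in(("knobtop",(310,241),.139),("L",(281,241),.136),("R",(340,241),.136),("b1",(136,158),.016),("b2",(438,96),.016),("notch",(404,211),.05),("stud",(336,325),.095)):
    print(n,ray("",px,z,p).round(4))
b=ctrl.camera_params("top")
for q in((461,54),(543,455)): print(ray("top",(235+q[0]/4.4-.4,120+q[1]/4.4-.4),.016).round(4))
```

```text
knobtop [ 0.5787 -0.0327  0.139 ]
L [ 0.5933 -0.0314  0.136 ]
R [ 0.5637 -0.0316  0.136 ]
b1 [ 0.7231 -0.0543  0.016 ]
b2 [ 0.4802 -0.1045  0.016 ]
notch [ 0.5095 -0.0209  0.05  ]
stud [0.5612 0.0463 0.095 ]
[ 0.7244 -0.0518  0.016 ]
[ 0.4809 -0.1021  0.016 ]
```

Request:
step_arm --deltas "1 0.2 -0.1 0.9 0; 1 0 0 0.9 0; 1 0 0 0.9 0; 1 0 0 0.9 0; 1 0 0 0.9 0; 1 0 0 0.9 0; 0 0 0 0 0; -1 0 0 0 0"

```text
t: 3.4
tool_pos: [0.5794, -0.031, 0.1073]
eef_rot: [[0.008, -1.0, -0.0], [-1.0, -0.008, -0.0], [0.0, 0.0, -1.0]]
wrist_force: [0.5, 1.0, 0.4]
opening: 0.059
grip_force: 0.0
```

Request:
step_arm --deltas "-1 0 0 0 0; -1 0 0 0 0; -1 0 0 0 0; -1 0 0 0 0; -1 0 0 0 0; -1 0 0 0 0; -1 0 0 0 0; -1 0 0 0 0"

```text
t: 4.2
tool_pos: [0.5799, -0.0309, 0.1082]
eef_rot: [[0.008, -1.0, 0.002], [-1.0, -0.008, 0.0], [-0.0, -0.002, -1.0]]
wrist_force: [0.7, 0.1, 4.5]
opening: 0.0284
grip_force: 59.3
```

```bash
python3 -c "
from h import *
st()"
```

```text
t 4.2 p [ 0.5799 -0.0309  0.1082] yaw -179.5 F [0.7 0.1 4.5] T [ 0.13 -0.09 -0.02] op 0.0284 g 59.3
```

Request:
step_arm --deltas "-1 0 0 -0.1 0; -1 0 0 -0.1 0; -1 0 0 -0.1 0; -1 0 0 -0.1 0; -1 0 0 -0.1 0; -1 0 0 -0.05 0; -1 0 0 0 0; -1 0 0 0 0"

```text
t: 5.0
tool_pos: [0.5798, -0.0309, 0.1105]
eef_rot: [[0.007, -1.0, -0.0], [-1.0, -0.007, 0.001], [-0.001, 0.0, -1.0]]
wrist_force: [7.8, -1.8, -11.5]
opening: 0.0279
grip_force: 59.9
```

```bash
python3 -c "
from h import *
st()"
```

```text
t 5.0 p [ 0.5798 -0.0309  0.1105] yaw -179.6 F [  7.8  -1.8 -11.5] T [-0.34 -2.15 -0.  ] op 0.0279 g 59.9
```

Request:
step_arm --deltas "-1 0 -0.1 -0.1 0; -1 0 0 -0.1 0; -1 0 0 -0.1 0; -1 0 0 0 0; -1 0 0 0 0; -1 0 0 0 0; -1 0 0 0 0; -1 0 0 0 0"

```text
t: 5.8
tool_pos: [0.5798, -0.0309, 0.1129]
eef_rot: [[0.007, -1.0, -0.002], [-1.0, -0.007, 0.001], [-0.001, 0.002, -1.0]]
wrist_force: [4.5, -1.7, -11.5]
opening: 0.0281
grip_force: 59.9
```

```bash
python3 -c "
from h import *
st()"
```

```text
t 5.8 p [ 0.5798 -0.0309  0.1129] yaw -179.6 F [  4.5  -1.7 -11.5] T [-0.33 -1.91 -0.03] op 0.0281 g 59.9
```

Request:
step_arm --deltas "-1 0 -0.05 0 0.05; -1 0 0 0 0.1; -1 0 0 0 0.1; -1 0 0 0 0.1; -1 0 0 0 0.1; -1 0 0 0 0.1; -1 0 0 0 0.1; -1 0 0 0 0.1"

```text
t: 6.6
tool_pos: [0.5806, -0.0312, 0.113]
eef_rot: [[-0.68, -0.734, -0.002], [-0.734, 0.68, 0.0], [0.001, 0.001, -1.0]]
wrist_force: [7.0, -3.5, -11.3]
opening: 0.0282
grip_force: 60.0
```

```bash
python3 -c "
from h import *
st()"
```

```text
t 6.6 p [ 0.5806 -0.0312  0.113 ] yaw 137.2 F [  7.   -3.5 -11.3] T [-0.86 -2.14 -0.  ] op 0.0282 g 60.0
```

Request:
step_arm --deltas "-1 0 0 0 0.1; -1 0 0 0 0.12; -1 0 0 0 0.12; -1 0 0 0 0.12; -1 0 0 0 0.12; -1 0 0 0 0.12; -1 0 0 0 0.12; -1 0 0 0 0"

```text
t: 7.4
tool_pos: [0.581, -0.0321, 0.1133]
eef_rot: [[-1.0, -0.006, -0.001], [-0.006, 1.0, -0.001], [0.001, -0.001, -1.0]]
wrist_force: [8.1, -6.4, -11.8]
opening: 0.0282
grip_force: 60.0
```

```bash
python3 -c "
from h import *
st()"
```

```text
t 7.4 p [ 0.581  -0.0321  0.1133] yaw 90.3 F [  8.1  -6.4 -11.8] T [-1.7  -2.36  0.03] op 0.0282 g 60.0
```

Request:
step_arm --deltas "-1 0 0 0.1 0; -1 0 0 0.1 0; -1 0 0 0.1 0; -1 0 0 0.1 0; -1 0 0 0.1 0; -1 0 0 0.1 0; -1 0 0 0.1 0; -1 0 0 0.1 0"

```text
t: 8.2
tool_pos: [0.581, -0.0321, 0.1059]
eef_rot: [[-1.0, -0.008, -0.001], [-0.008, 1.0, -0.001], [0.001, -0.001, -1.0]]
wrist_force: [6.2, -5.6, -8.4]
opening: 0.0283
grip_force: 60.3
```

```bash
python3 -c "
from h import *
st()"
```

```text
t 8.2 p [ 0.581  -0.0321  0.1059] yaw 90.5 F [ 6.2 -5.6 -8.4] T [-1.55 -2.05  0.05] op 0.0283 g 60.3
```

The plunger is below its parked height with the spring still pushing, so it's in the deep slot. Releasing and rising.

Request:
step_arm --deltas "0 0 0 0 0; 1 0 0 0 0; 1 0 0 0 0; 1 0 0 0 0; 1 0 0 -1 0; 1 0 0 -2 0; 1 0 0 -2 0; 1 0 0 -1 0"

```text
t: 9.0
tool_pos: [0.5819, -0.0308, 0.1709]
eef_rot: [[-1.0, -0.009, 0.004], [-0.009, 1.0, 0.0], [-0.004, 0.0, -1.0]]
wrist_force: [1.0, -0.6, -0.5]
opening: 0.0853
grip_force: 0.0
```

Run:
```python
from h import *
st();im=ctrl.get_image("top");cv2.imwrite("pics/top1.png",im)
p=ctrl.camera_params("wrist");im=ctrl.get_image("wrist")
cv2.imwrite("pics/w3.png",im)
```

```text
t 9.0 p [ 0.5819 -0.0308  0.1709] yaw 90.5 F [ 1.  -0.6 -0.5] T [ 0.04 -0.02  0.01] op 0.0853 g 0.0
```

View pics/w3.png

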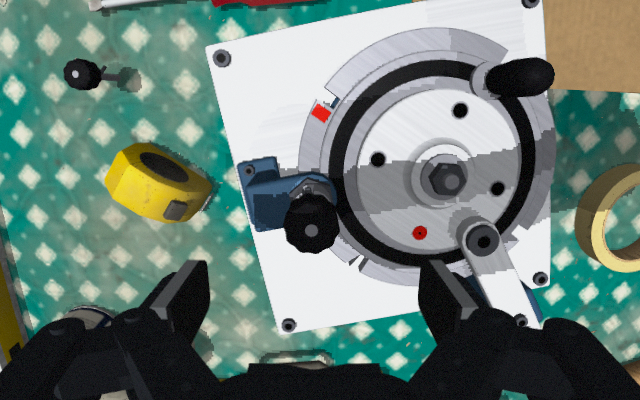

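The wrist view shows the knob at (312,222) and the red notch at (335,100). The handle's top is at (535,75), leaning in perspective. Now to the handle at about (0.499, 0.088).

```bash
python3 -c "
from h import *
st();rows([.499,.088,.170],90,6,1)"
```

```text
t 9.1 p [ 0.5818 -0.0307  0.1703] yaw 90.5 F [ 0.6 -0.  -0.3] T [-0.02 -0.02 -0.01] op 0.0857 g 0.0
1 1.36 1.99 0.00 0.002; 1 1.37 1.99 0.00 0.002; 1 1.37 1.99 0.00 0.002; 1 1.37 1.99 0.00 0.002; 1 1.37 1.98 0.00 0.002; 1 1.38 1.98 0.00 0.002
```

Request:
step_arm --deltas "1 1.37 1.99 0 0.002; 1 1.37 1.99 0 0.002; 1 1.37 1.99 0 0.002; 1 1.37 1.99 0 0.002; 1 1.37 1.99 0 0; 1 1.37 1.99 0 0; 1 0 0 0.5 0; 1 0 0 1 0"

```text
t: 9.9
tool_pos: [0.4982, 0.0884, 0.1527]
eef_rot: [[-1.0, -0.002, 0.001], [-0.002, 1.0, 0.0], [-0.001, 0.0, -1.0]]
wrist_force: [0.5, -0.4, -0.5]
opening: 0.0854
grip_force: 0.0
```

Run:
```python
from h import *
import json
p=ctrl.camera_params("wrist");st()
json.dump({k:np.array(v).tolist() for k,v in p.items()},open("w4.json","w"))
cv2.imwrite("pics/w4.png",ctrl.get_image("wrist"));st()
```

```text
t 9.9 p [0.4982 0.0884 0.1527] yaw 90.1 F [ 0.5 -0.4 -0.5] T [0.   0.01 0.02] op 0.0854 g 0.0
t 9.95 p [0.497  0.0876 0.1504] yaw 90.0 F [-0.8 -0.1 -1.9] T [-0.03  0.07  0.01] op 0.0857 g 0.0
```

View pics/w4.png

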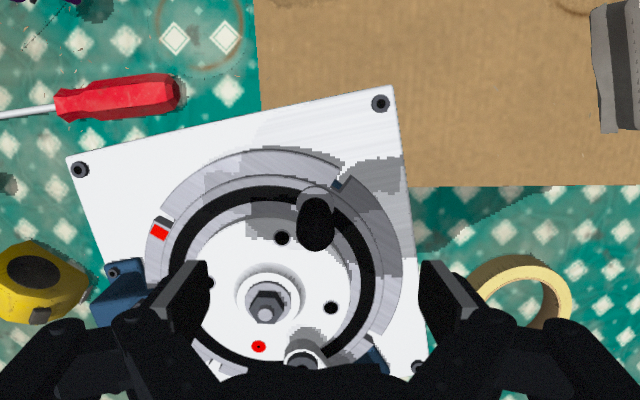

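The handle's top centre is at about (316,233), centred between the pads. The red notch is at (163,221) and the stud's top at (265,314).

Run:
```python
from h import *
import json
p=json.load(open("w4.json"))
P={n:ray("",px,z,p) for n,px,z in(("handle",(316,235),.123),("notch",(164,221),.05),("stud",(265,314),.095))}
c=np.array([.5634,.0556])
for n,v in P.items():
    d=v[:2]-c;print(n,v.round(4),np.hypot(*d).round(4),np.degrees(np.arctan2(d[1],d[0])).round(1))
r=.072
for a in (152,160,170,180,190,193,195,197,199,201): print(a,(c+r*np.array([np.cos(np.radians(a)),np.sin(np.radians(a))])).round(4))
```

```text
handle [0.4941 0.0894 0.123 ] 0.0771 154.0
notch [ 0.512  -0.0216  0.05  ] 0.0927 -123.6
stud [0.5598 0.0569 0.095 ] 0.0038 160.5
152 [0.4998 0.0894]
160 [0.4957 0.0802]
170 [0.4925 0.0681]
180 [0.4914 0.0556]
190 [0.4925 0.0431]
193 [0.4932 0.0394]
195 [0.4939 0.037 ]
197 [0.4945 0.0345]
199 [0.4953 0.0322]
201 [0.4962 0.0298]
```

Request:
step_arm --deltas "1 0 0 1 0; 1 0 0 1 0; 1 0 0 1.2 0; 1 0 0 1.2 0; 1 0 0 1.2 0; 1 0 0 1 0; -0.38 0 0 0.4 0; -0.38 0 0 0 0"

```text
t: 10.75
tool_pos: [0.4978, 0.0879, 0.0822]
eef_rot: [[-1.0, -0.001, -0.001], [-0.001, 1.0, -0.001], [0.001, -0.001, -1.0]]
wrist_force: [-1.0, -0.9, -0.4]
opening: 0.059
grip_force: 0.0
```

Request:
step_arm --deltas "-0.38 0 0 0 0; -0.38 0 0 0 0; -0.38 0 0 0 0; -0.38 0.05 -0.1 0 0; -0.38 0.05 -0.1 0 0; -0.38 0.05 -0.1 0 0; -0.38 0.05 -0.1 0 0; -0.38 0.05 -0.1 0 0"

```text
t: 11.55
tool_pos: [0.4968, 0.0852, 0.0833]
eef_rot: [[-1.0, -0.001, 0.004], [-0.001, 1.0, 0.004], [-0.004, 0.004, -1.0]]
wrist_force: [-1.0, 9.6, -2.0]
opening: 0.0266
grip_force: 4.7
```

```bash
python3 -c "
from h import *
st()"
```

```text
t 11.55 p [0.4968 0.0852 0.0833] yaw 90.1 F [-1.   9.6 -2. ] T [2.54 0.23 0.06] op 0.0266 g 4.7
```

Request:
step_arm --deltas "-0.38 0.06 -0.2 0 0; -0.38 0.06 -0.2 0 0; -0.38 0.05 -0.2 0 0; -0.38 0.05 -0.2 0 0; -0.38 0.05 -0.2 0 0; -0.38 0.04 -0.2 0 0; -0.38 0.04 -0.2 0 0; -0.38 0.03 -0.2 0 0"

```text
t: 12.35
tool_pos: [0.4902, 0.0691, 0.0829]
eef_rot: [[-1.0, -0.001, -0.002], [-0.001, 1.0, 0.003], [0.002, 0.003, -1.0]]
wrist_force: [-7.8, 11.9, 3.0]
opening: 0.0266
grip_force: 6.2
```

```bash
python3 -c "
from h import *
st()"
```

```text
t 12.35 p [0.4902 0.0691 0.0829] yaw 90.1 F [-7.8 11.9  3. ] T [3.43 2.22 0.1 ] op 0.0266 g 6.2
```

Request:
step_arm --deltas "-0.38 0.02 -0.2 0 0; -0.38 0.02 -0.2 0 0; -0.38 0.02 -0.2 0 0; -0.38 0.01 -0.2 0 0; -0.38 0.01 -0.2 0 0; -0.38 0.01 -0.2 0 0; -0.38 0 -0.2 0 0; -0.38 0 -0.2 0 0"

```text
t: 13.15
tool_pos: [0.4886, 0.0526, 0.0825]
eef_rot: [[-1.0, -0.0, -0.004], [-0.0, 1.0, 0.002], [0.004, 0.002, -1.0]]
wrist_force: [-8.1, 11.4, 2.6]
opening: 0.0264
grip_force: 5.9
```

```bash
python3 -c "
from h import *
st()"
```

```text
t 13.15 p [0.4886 0.0526 0.0825] yaw 90.0 F [-8.1 11.4  2.6] T [3.24 2.31 0.14] op 0.0264 g 5.9
```

Request:
step_arm --deltas "-0.38 0 -0.15 0 0; -0.38 0 -0.15 0 0; -0.38 0 -0.15 0 0; -0.38 -0.01 -0.15 0 0; -0.38 -0.01 -0.1 0 0; -0.38 -0.01 -0.1 0 0; -0.38 -0.01 -0.1 0 0; -0.38 -0.01 -0.1 0 0"

```text
t: 13.95
tool_pos: [0.4892, 0.0419, 0.0824]
eef_rot: [[-1.0, -0.0, -0.004], [-0.0, 1.0, 0.001], [0.004, 0.001, -1.0]]
wrist_force: [-6.0, 8.0, 2.0]
opening: 0.0267
grip_force: 4.0
```

Run:
```python
from h import *
st();cv2.imwrite("pics/top2f.png",ctrl.get_image("top"))
im=cv2.imread("pics/top2f.png")[120:255,235:410]
cv2.imwrite("pics/top2.png",cv2.resize(im,None,fx=4.4,fy=4.4,interpolation=cv2.INTER_CUBIC))
cv2.imwrite("pics/w5.png",ctrl.get_image("wrist"))
```

```text
t 13.95 p [0.4892 0.0419 0.0824] yaw 90.0 F [-6.  8.  2.] T [2.21 1.71 0.08] op 0.0267 g 4.0
```

View pics/w5.png

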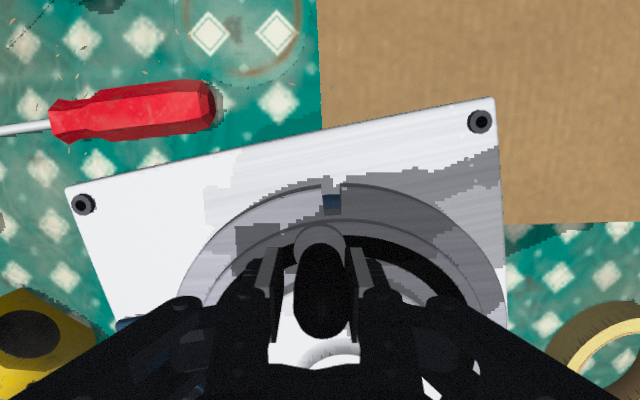

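The other notch, 90° behind the red one, shows at (331,203). The handle is held between the pads at about (322,235). That notch gives the remaining angle.

Run:
```python
from h import *
st();p=ctrl.camera_params("wrist")
b=[ray("",q,.016,p)[:2] for q in((83,204),(480,121))];d=b[1]-b[0]
yaw=np.degrees(np.arctan2(d[1],d[0]))-90
u=np.array([-np.sin(np.radians(yaw)),np.cos(np.radians(yaw))]);x=np.array([u[1],-u[0]])
# bolts are at jig frame; bolt centre to spindle from overhead view (average offset)
n=ray("",(331,203),.05,p)[:2]
print("bolts",np.round(b,4),np.linalg.norm(d).round(4),"yaw",yaw.round(2),"notch",n.round(4))
for c in ([.5634,.0556],[.5622,.0566],[.5615,.0587]):
    e=n-c;print(c,np.hypot(*e).round(4),"remaining deg",(180+yaw-np.degrees(np.arctan2(e[1],e[0]))%360).round(2))
```

```text
t 14.05 p [0.4897 0.0416 0.0824] yaw 90.0 F [-3.   4.5 -0.6] T [1.13 0.73 0.09] op 0.0264 g 2.0
bolts [[ 0.4796 -0.104 ]
 [ 0.4292  0.1382]] 0.2474 yaw 11.74 notch [0.4692 0.0501]
[0.5634, 0.0556] 0.0943 remaining deg 8.41
[0.5622, 0.0566] 0.0932 remaining deg 7.75
[0.5615, 0.0587] 0.0927 remaining deg 6.43
```

Request:
step_arm --deltas "-0.38 -0.02 -0.1 0 0; -0.38 -0.02 -0.1 0 0; -0.38 -0.02 -0.1 0 0; -0.38 -0.02 -0.1 0 0; -0.38 -0.02 -0.1 0 0; -0.38 0 -0.05 0 0; -0.38 0 0 0 0; -0.38 0 0 0 0"

```text
t: 14.85
tool_pos: [0.4925, 0.0354, 0.0831]
eef_rot: [[-1.0, -0.001, 0.0], [-0.001, 1.0, -0.0], [-0.0, -0.0, -1.0]]
wrist_force: [0.7, 0.1, 1.1]
opening: 0.0261
grip_force: 0.0
```

Request:
step_arm --deltas "-0.38 -0.01 -0.04 0 0; -0.38 -0.01 -0.04 0 0; -0.38 -0.01 -0.04 0 0; -0.38 -0.01 -0.04 0 0; -0.38 -0.01 -0.04 0 0; -0.38 0 0 0 0; -0.38 0 0 0 0; -0.38 0 0 0 0"

```text
t: 15.65
tool_pos: [0.493, 0.0336, 0.083]
eef_rot: [[-1.0, -0.001, -0.0], [-0.001, 1.0, 0.0], [0.0, 0.0, -1.0]]
wrist_force: [-0.3, 1.2, -0.3]
opening: 0.0267
grip_force: 0.0
```

Request:
step_arm --deltas "-0.38 -0.01 -0.04 0 0; -0.38 -0.01 -0.04 0 0; -0.38 -0.01 -0.04 0 0; -0.38 -0.01 -0.04 0 0; -0.38 -0.01 -0.04 0 0; -0.38 0 0 0 0; -0.38 0 0 0 0; -0.38 0 0 0 0"

```text
t: 16.45
tool_pos: [0.4934, 0.0316, 0.083]
eef_rot: [[-1.0, -0.001, -0.0], [-0.001, 1.0, -0.0], [0.0, -0.0, -1.0]]
wrist_force: [-1.5, 2.6, 0.8]
opening: 0.0265
grip_force: 0.8
```

Run:
```python
from h import *
st();p=ctrl.camera_params("wrist")
im=ctrl.get_image("wrist");cv2.imwrite("pics/w6.png",im)
st()
```

```text
t 16.45 p [0.4934 0.0316 0.083 ] yaw 90.0 F [-1.5  2.6  0.8] T [0.42 0.32 0.04] op 0.0265 g 0.8
t 16.5 p [0.4934 0.0316 0.083 ] yaw 90.0 F [-0.6  2.   0.7] T [0.46 0.3  0.01] op 0.0266 g 0.8
```

View pics/w6.png

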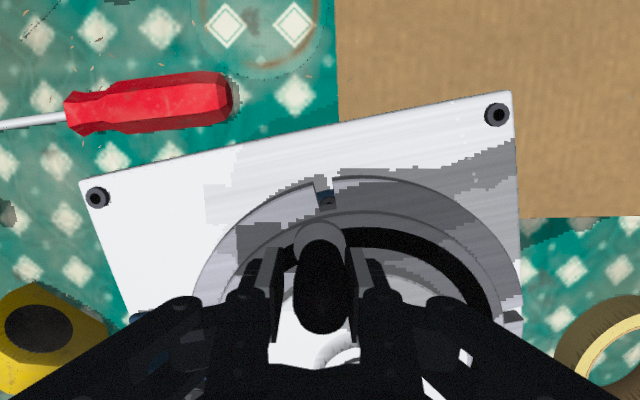

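The rear notch is now at (325,195) and the bolts are at (97,197) and (497,115).

Run:
```python
from h import *
p=ctrl.camera_params("wrist")
print(np.round([ray("",q,.016,p)[:2] for q in((97,197),(497,115))],4))
n=ray("",(325,195),.05,p)[:2]
for c in ([.5634,.0556],[.5622,.0566],[.5615,.0587]):
    e=n-c;print(n.round(4),np.hypot(*e).round(4),"remaining deg",(180+11.74-np.degrees(np.arctan2(e[1],e[0]))%360).round(2))
```

```text
[[ 0.4791 -0.1041]
 [ 0.4295  0.1383]]
[0.4689 0.0371] 0.0963 remaining deg 0.64
[0.4689 0.0371] 0.0953 remaining deg -0.09
[0.4689 0.0371] 0.0951 remaining deg -1.42
```

Request:
step_arm --deltas "-0.38 -0.01 -0.04 0 0; -0.38 -0.01 -0.04 0 0; -0.38 -0.01 -0.04 0 0; -0.38 -0.01 -0.04 0 0; -0.38 0 0 0 0; -0.38 0 0 0 0; -0.38 0 0 0 0; -0.38 0 0 0 0"

```text
t: 17.3
tool_pos: [0.4936, 0.0308, 0.083]
eef_rot: [[-1.0, -0.001, -0.0], [-0.001, 1.0, 0.001], [0.0, 0.001, -1.0]]
wrist_force: [-4.0, 5.9, 1.7]
opening: 0.0262
grip_force: 3.3
```

Force fell at the snap and then rose elastically, and the image puts about 0° remaining. That suggests the pin is seated. I'll back off and check the knob height from the scene camera.

Request:
step_arm --deltas "0.2 0 0.1 0 0; 1 0 0 0 0; 1 0 0 0 0; 1 0 0 -1 0; 1 0 0 -3 0; 1 0 0 -3 0; 1 0 0 -3 0; 1 0 2 -2 0"

```text
t: 18.1
tool_pos: [0.4945, 0.05, 0.2062]
eef_rot: [[-1.0, 0.002, 0.004], [0.002, 1.0, 0.001], [-0.004, 0.001, -1.0]]
wrist_force: [1.0, 1.5, -0.3]
opening: 0.0852
grip_force: 0.0
```

Request:
step_arm --deltas "1 0 4 0 0; 1 0 4 0 0; 1 0 4 0 0; 1 0 4 0 0; 1 0 2 0 0; 1 0 0 0 0; 1 0 0 0 0; 1 0 0 0 0"

```text
t: 18.9
tool_pos: [0.4936, 0.2298, 0.2032]
eef_rot: [[-1.0, 0.0, -0.0], [0.0, 1.0, -0.0], [0.0, -0.0, -1.0]]
wrist_force: [0.6, 0.4, -0.1]
opening: 0.0851
grip_force: 0.0
```

Run:
```python
from h import *
st();im=ctrl.get_image("scene");cv2.imwrite("pics/s1f.png",im)
cv2.imwrite("pics/t3f.png",ctrl.get_image("top"))
a=cv2.imread("pics/scene0.png")
T=cv2.imread("pics/t3f.png")
S=lambda i:cv2.resize(i[160:265,290:400],(390,372),interpolation=cv2.INTER_CUBIC)
out=np.hstack([S(a),S(im)])
t=cv2.resize(T[125:250,240:370],None,fx=1.7,fy=1.7,interpolation=cv2.INTER_CUBIC)
o=np.zeros((372+t.shape[0],780,3),np.uint8);o[:372]=out;o[372:,:t.shape[1]]=t
cv2.imwrite("pics/cmp.png",o)
p=ctrl.camera_params("scene");Tm=np.array(p["camera_from_world"])
for z in(.139,.134,.127):
    q=Tm@[.582,-.0325,z,1];print(z,p["intrinsics"][0][0]*q[0]/-q[2]+317.3,198.9-430.7*q[1]/-q[2])
```

```text
t 18.9 p [0.4936 0.2298 0.2032] yaw 90.0 F [ 0.6  0.4 -0.1] T [-0.02  0.05  0.03] op 0.0851 g 0.0
0.139 344.1435942464748 185.43049995002139
0.134 344.02496228231325 187.6870537140499
0.127 343.8597475939601 190.8296791397623
```

View pics/cmp.png

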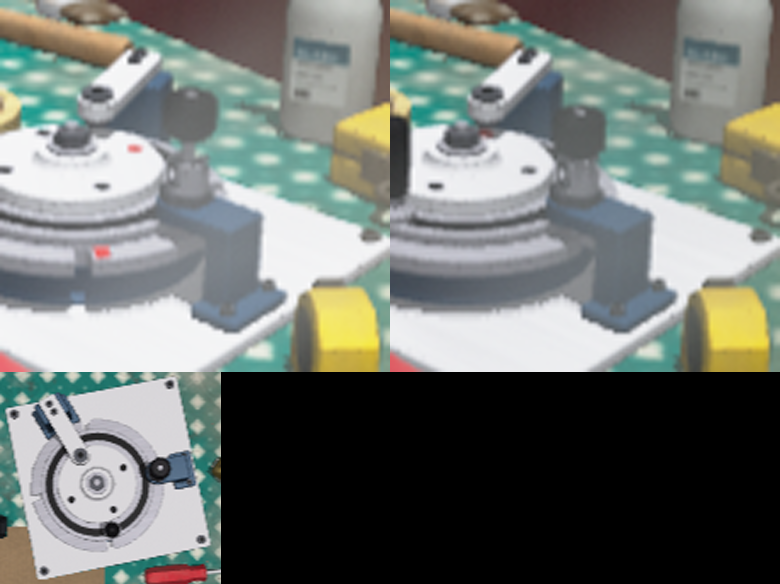

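The knob's top dropped from row 85 to row 105 in the crop, about 5.6 px. That matches a 12 mm drop to home (5.4 px expected, against 2.3 px for riding on the rim). The red spot now stands under the bush, and the robot is clear.

```bash
python3 -c "
from workcell import ctrl
print(ctrl.job_done())"
```

```text
the job is handed in; nothing more can be done
None
```

I unparked the plunger, brought the table round and handed the job in at about 19 s: the final images show the pin home in the red-marked notch, the red spot under the drill bush and the robot clear, but the hand-in returned no verdict.

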